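# Rebuild the coolers on two circuit boards

### The job

Refit the cooling parts: on the green board, push the copper slug into the round bore of the grey frame and press it firmly down until it stops hard (about 15 N), then put the finned aluminium ring around it flat on the frame, then lay the white fan flat, hub up as it lies, on the ring, centred and square with the board. At any time, set the small gold-coloured heat sink centred and square on the silver chip of the blue board. Set parts down without dropping them, let go of everything, and leave the drive, the screwdriver and the tin where they are.

Things in the scene. Friction and masses are not known exactly. Their poses are not given: they have to be found in the camera images.
- main_board: Target, fixed: green board on a black chassis 140 x 120 mm (x, y), board top at z = 22 mm. In its middle a grey frame 66 x 66 mm, top at z = 32, with a vertical bore 34.5 mm wide, 3 mm chamfer. A tight black pad in the bore has its top at z = 26, yields to about 8-10 N, sinks 4 mm to a hard stop (z = 22), stays down. Other parts: to z = 28. Origin: on the bore axis, at the underside; z up.
- reg_board: Target, fixed: blue board on a black base 100 x 80 mm (x, y), board top at z = 20 mm. In its middle a silver square chip 32 x 32 mm, its top at z = 24 mm. Other components reach z = 27 mm. Origin: underside of the base, below the chip's centre; z up, x and y along the sides.
- slug: Loose: solid copper cylinder, 32 mm diameter, 24 mm high, 2 mm chamfer at its foot, standing upright, 0.11 to 0.19 kg. Origin: centre of its underside, z up along its axis. It rests on the bore's pad by its own weight; pressed home its underside is at z = 22 mm of the green board and it stands 14 mm out of the frame.
- fin_ring: Loose: aluminium heat sink, a tube with 24 radial fins: 62 mm over the fins, opening 42 mm, 20 mm high, lying flat, 0.09 kg. Origin: centre of its underside, z along its axis, up. It goes round the slug and rests on the grey frame.
- fan: Loose: small square cooling fan, white frame 52 x 52 x 14 mm with a red hub and black blades, lying flat, 0.06 kg. Origin: centre of its underside; z up, x and y along its sides.
- small_sink: Loose: gold-coloured square heat sink 36 x 36 x 22 mm, a 6 mm base and five upright plate fins that run along its x, 0.05 kg. Origin: centre of its underside; z up, x and y along its sides; any of its four quarter turns will do on the chip.
- drive: Bystander, leave alone: flat silver external drive 75 x 115 x 14 mm. Origin: centre of its underside.
- screwdriver: Bystander, leave alone: lying screwdriver 170 mm long with a red handle. Origin: on its underside near the middle; its x runs from handle to tip.
- tin: Bystander, leave alone: round blue tin with a white lid, 56 mm in diameter, 50 mm high. Origin: centre of its underside.
Mind the look-alikes: they are no part of the job. Of the things like the small_sink, leave any that is turquoise; of the rest the smaller one is meant. Leave any purple look-alike of the fan alone.

How it is judged:
On the way, in this order (a step that is already met when the one before it is completed fails the run):
1. the slug is pressed fully home in the bore of the green board (z of slug in the frame of main_board between 0.0204 and 0.0236 m and horizontal distance between slug and main_board below 0.004 m and angle between slug's own z axis and vertical below 0.08 rad), for 0.1 s.
2. the finned ring lies flat on the frame around the slug, let go (all of step 1 and z of fin_ring in the frame of main_board between 0.03 and 0.034 m and horizontal distance between fin_ring and main_board below 0.009 m and angle between fin_ring's own z axis and vertical below 0.08 rad and contact force between the fingers and fin_ring below 0.3 N), for 0.2 s.
3. the fan lies flat and square on the ring, let go (all of step 1 and z of fin_ring in the frame of main_board between 0.03 and 0.034 m and horizontal distance between fin_ring and main_board below 0.009 m and angle between each of fin_ring, fan's own z axis and vertical below 0.08 rad and z of fan in the frame of main_board between 0.049 and 0.055 m and horizontal distance between fan and main_board below 0.01 m and (angle between the x axis of fan and the x axis of main_board, either way round below 0.2 rad or angle between the x axis of fan and the y axis of main_board, either way round below 0.2 rad) and contact force between the fingers and fan below 0.3 N), for 0.2 s.
At the end, for the whole second after the job is handed in: Slug home (underside within 1.6 mm of the stop, 4 mm of the axis); ring flat on the frame around it (9 mm); fan flat on the ring (10 mm off axis, 0.2 rad off square); gold sink flat on the blue board's chip (10 mm, 0.2 rad); all let go and at rest (all of step 1 and z of fin_ring in the frame of main_board between 0.03 and 0.034 m and horizontal distance between fin_ring and main_board below 0.009 m and angle between each of fin_ring, fan, small_sink's own z axis and vertical below 0.08 rad and z of fan in the frame of main_board between 0.049 and 0.055 m and horizontal distance between fan and main_board below 0.01 m and (angle between the x axis of fan and the x axis of main_board, either way round below 0.2 rad or angle between the x axis of fan and the y axis of main_board, either way round below 0.2 rad) and z of small_sink in the frame of reg_board between 0.0215 and 0.0265 m and horizontal distance between small_sink and reg_board below 0.01 m and (angle between the x axis of small_sink and the x axis of reg_board, either way round below 0.2 rad or angle between the x axis of small_sink and the y axis of reg_board, either way round below 0.2 rad) and linear speed of each of slug, fin_ring, fan, small_sink below 0.02 m/s); the robot touches nothing.
It fails at once if the drive is moved by more than 20 mm (distance of drive from where it was at the start of the episode above 0.02 m).
It fails at once if the screwdriver is moved by more than 20 mm (distance of screwdriver from where it was at the start of the episode above 0.02 m).
It fails at once if the tin is moved by more than 20 mm (distance of tin from where it was at the start of the episode above 0.02 m).
It fails at once if a part is dropped onto its board (falls freely at over 0.6 m/s, some 18 mm) ((horizontal distance between slug and main_board below 0.05 m and contact force between the fingers and slug below 0.05 N and linear speed of slug above 0.6 m/s) or (horizontal distance between fin_ring and main_board below 0.05 m and contact force between the fingers and fin_ring below 0.05 N and linear speed of fin_ring above 0.6 m/s) or (horizontal distance between fan and main_board below 0.05 m and contact force between the fingers and fan below 0.05 N and linear speed of fan above 0.6 m/s) or (horizontal distance between small_sink and reg_board below 0.05 m and contact force between the fingers and small_sink below 0.05 N and linear speed of small_sink above 0.6 m/s)).
It also fails if it takes over 115 s, if anything falls off the work surface, if the arm or the gripper's body presses on something with over 40 N, if the wrist force passes 120 N, or if a joint passes its speed limit or range.

### The arm

A 6-joint arm with a two-finger parallel gripper is mounted at the origin on the work surface. World frame = base frame: x ahead of the robot, y to its left, z up, the work surface at z = 0. Lengths are in m, angles in rad, forces in N, time in s.
With the tool pointing down it reaches from about 0.35 to 0.875 m from the base axis. Payload 4.2 kg.
Tool frame: the origin (TCP) lies between the finger pads; the fingertips stand 19 mm ahead of it and the grasp point (between the pads) is the TCP; z points along the fingers, y is the line along which they close (so a half turn about z gives the same grasp; the last joint's range is limited). The gripper opens to 85 mm and grips with 20 to 120 N. Pads are 22 mm wide; open, the fingers measure 114 mm over their backs; the gripper's body (76 mm by 85 mm) begins 54 mm behind the grasp point. The pads swing forward as they close: fully open they stand 13 mm farther back than shut.
Start: joints at [-0.977, 0.385, 0.008, 0, -1.194, -0.259], TCP at [0.205, -0.59, 0.25] pointing down, gripper open.
Joint ranges: [-3.14, 3.14], [-1.21, 2.06], [-1.07, 1.41], [-3.16, 2.05], [-2.99, -0.16], [-3.1, 3.1]. Speed limits (rad/s): [2.79, 2.79, 3.14, 3.14, 3.14, 3.14].

### API

Orientations are given as a 3x3 rotation matrix whose columns are the frame's x, y, z axes.
In Python, from workcell import move_pose, servo_line, set_joints, command_gripper, sleep, inverse_kinematics, camera, MotionError, sign_off, read_clock, read_qpos, read_joint_vel, read_joint_efforts, read_position, read_tcp_rot, read_wrist_force, read_ft_torque, read_width, read_grasp_force gives the robot as it stands. Calls block until the motion is done:
- move_pose(position, orientation): joint-space move of the TCP to a pose.
- servo_line(position, orientation=None, rate=0.15, f_stop=None): straight line of the TCP; orientation=None keeps the orientation; rate is the mean speed in m/s. With f_stop (N) it stops when the force on the tool has changed by that much, and returns True; else False.
- set_joints(angles): joint-space move.
- command_gripper(opening, squeeze=None): finger opening in m; squeeze is the grip in N (None keeps the last); returns when the fingers have stopped.
- sleep(seconds).
- inverse_kinematics(position, orientation): joint angles nearest the present ones, or None.
- camera(name): name is "side" or "top"; returns a dict with "image" (384x512x3 uint8, red, green, blue), "mtx" (3x3 intrinsics, pixels), "rvec" (rotation vector, rad) and "tvec" (3), from world to camera coordinates, as OpenCV has them. Camera axes: x right, y down, z forward; pixel columns grow to the right and rows downward; lengths in m; the calibration is good to about 2 mm. A picture is of the moment at which its call begins. There is no depth.
A pose or a line that the arm cannot do raises MotionError and nothing moves.
- sign_off(): hands the job in; it is judged then, once.
Readings, each from a call of its own:
- read_clock(): time.
- read_qpos(): joint angles.
- read_joint_vel(): joint speeds.
- read_joint_efforts(): joint torques, N m.
- read_position(): TCP position.
- read_tcp_rot(): TCP orientation.
- read_wrist_force(): force on the tool from outside, world axes, zero at the start.
- read_ft_torque(): the same for the moment, N m.
- read_width(): finger opening in m.
- read_grasp_force(): force on a finger pad.
Only numpy, scipy, OpenCV 4.12 (cv2) and the standard library are available. Lean on these libraries where they do the work, as an engineer would, in place of code of your own. Each camera call takes 0.05 s, during which the arm holds its last target. There are 200 camera calls.

## Working session

There is one attempt and no reset: what is moved stays moved. The work goes in short steps, each a Python script; the robot and the scene stay as the last script left them, time stands still between calls to the robot, and variables do not carry over. Pictures are saved under pics/ and viewed, at most 14 in all, crops included, and the job is handed in when it is done.

```bash
ls; mkdir -p pics
python3 - <<'E'
from workcell import *
import cv2,numpy as np,pickle
d={}
for n in("top","side"):
    c=camera(n); d[n]=c; cv2.imwrite(f"pics/{n}0.png",cv2.resize(c["image"][...,::-1],(800,600),interpolation=cv2.INTER_CUBIC))
    R=cv2.Rodrigues(c["rvec"])[0]; print(n,c["mtx"].tolist(),(-R.T@np.ravel(c["tvec"])).round(3),R.round(2).tolist())
pickle.dump(d,open("c0.pkl","wb")); print(read_clock())
E
```

```text
pics
top [[382.4269912559739, 0.0, 254.94669956641508], [0.0, 382.4269912559739, 191.21107940629446], [0.0, 0.0, 1.0]] [ 0.474 -0.008  0.97 ] [[-0.01, -1.0, -0.01], [-0.99, 0.01, -0.13], [0.13, 0.01, -0.99]]
side [[484.90866830058866, 0.0, 251.11966046811034], [0.0, 484.90866830058866, 190.7674413010947], [0.0, 0.0, 1.0]] [ 0.399 -0.932  0.852] [[0.98, -0.2, 0.01], [-0.13, -0.65, -0.75], [0.15, 0.74, -0.66]]
0.1
```

View pics/top0.png

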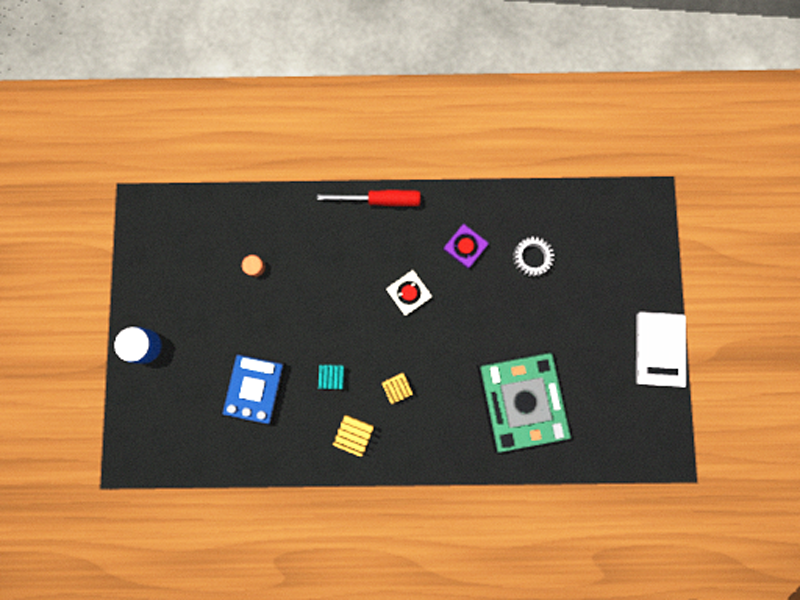

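View pics/side0.png

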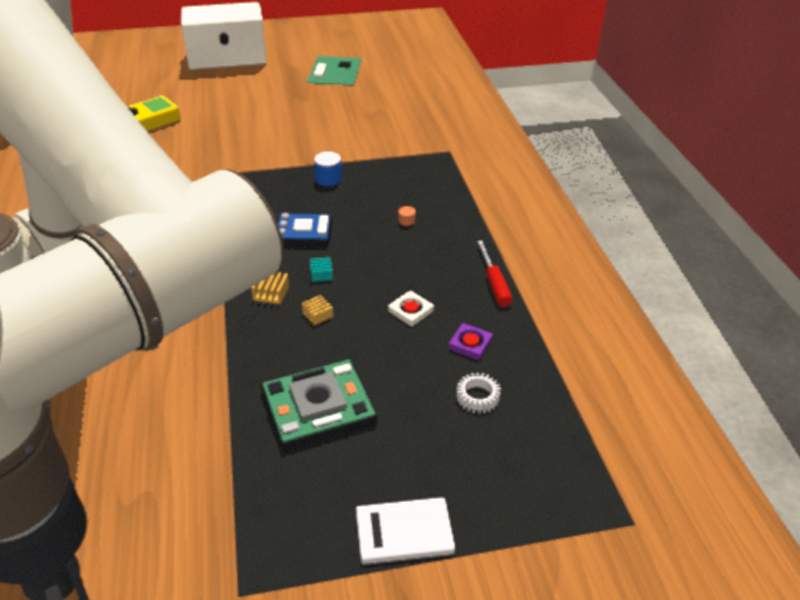

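Look-alikes (top picture pixels): the small_sink could be turquoise (331,377), large gold (353,436) or small gold (397,388), so I choose the small gold. The fan could be purple (466,246) or white (409,292), so I choose the white one. The slug is at (253,265), the ring at (534,257), the green board at (525,402) and the blue board's chip at (252,390).

```bash
cat > vis.py <<'E'
import cv2,numpy as np
from workcell import camera
def cam(c):
    R=cv2.Rodrigues(np.asarray(c["rvec"],float))[0]; return R,-R.T@np.ravel(c["tvec"])
def rays(c,px):
    R,o=cam(c); p=cv2.undistortPoints(np.float64(px).reshape(-1,1,2),c["mtx"],None).reshape(-1,2)
    return o,np.c_[p,np.ones(len(p))]@R
def plane(c,px,z):
    o,d=rays(c,px); return o+d*((z-o[2])/d[:,2])[:,None]
def proj(c,P): return cv2.projectPoints(np.float64(P).reshape(-1,1,3),c["rvec"],c["tvec"],c["mtx"],None)[0].reshape(-1,2)
def tri(ca,a,cb,b):
    P=[c["mtx"]@np.c_[cv2.Rodrigues(np.asarray(c["rvec"],float))[0],np.ravel(c["tvec"])] for c in(ca,cb)]
    X=cv2.triangulatePoints(P[0],P[1],np.float64(a).reshape(2,1),np.float64(b).reshape(2,1)).ravel(); return X[:3]/X[3]
HSV={"slug":((4,90,70),(16,255,255)),"gold":((17,90,60),(32,255,255)),"red":((0,150,80),(3,255,255)),"white":((0,0,150),(180,60,255)),
 "green":((60,70,50),(88,255,255)),"blue":((100,120,60),(125,255,255)),"grey":((0,0,85),(180,40,200))}
def hull(c,col,xy,win=60,z=0.01,S=4,close=3,minA=300):
    """hull (native px) of the colour blob nearest the projection of xy, found on an upscaled picture"""
    u=proj(c,[*xy,z])[0]; im=cv2.resize(c["image"],None,fx=S,fy=S,interpolation=cv2.INTER_CUBIC)
    m=cv2.inRange(cv2.cvtColor(im,cv2.COLOR_RGB2HSV),*HSV[col])
    if close: m=cv2.morphologyEx(m,cv2.MORPH_CLOSE,np.ones((close*S,close*S),np.uint8))
    cs=[k for k in cv2.findContours(m,cv2.RETR_EXTERNAL,cv2.CHAIN_APPROX_NONE)[0] if cv2.contourArea(k)>minA]
    k=max(cs,key=lambda k:cv2.pointPolygonTest(k,tuple(map(float,u*S)),True))
    return (cv2.convexHull(k).reshape(-1,2)+.5)/S-.5
def cen(h):
    m=cv2.moments(np.float32(h)); return np.array([m["m10"],m["m01"]])/m["m00"]
def rect(c,h,z):
    (cx,cy),(w,l),a=cv2.minAreaRect(np.float32(plane(c,h,z)[:,:2]*1000)); return np.round([cx,cy,w,l,a],1)
E
python3 - <<'E'
from vis import *; import pickle
d=pickle.load(open("c0.pkl","rb")); t,s=d["top"],d["side"]
k=1.5625
T=dict(slug=("slug",253,265),gold=("gold",397,388),fan=("white",409,292),ring=("white",534,257),chip=("white",252,390),frame=("grey",525,402),biggold=("gold",353,436),green=("green",490,400),blue=("blue",240,400),hub=("red",409,292))
for n,(col,u,v) in T.items():
    try:
        xy=plane(t,[(u/k,v/k)],.01)[0,:2]
        a=hull(t,col,xy); b=hull(s,col,xy,z=.015)
        X=tri(t,cen(a),s,cen(b))
        e=[np.linalg.norm(proj(c,X)[0]-cen(h)) for c,h in((t,a),(s,b))]
        print(n,"X",(X*1000).round(1),"reproj",np.round(e,2),"top px",cen(a).round(1),"side px",cen(b).round(1),rect(t,a,X[2]),rect(s,b,X[2]))
    except Exception as ex: print(n,ex)
cr=[cv2.resize(t["image"][y-25:y+25,x-25:x+25,::-1],(390,390),interpolation=cv2.INTER_CUBIC) for x,y in((254,248),)]
cr+=[cv2.resize(s["image"][y-25:y+25,x-25:x+25,::-1],(390,390),interpolation=cv2.INTER_CUBIC) for x,y in((203,198),)]
cv2.imwrite("pics/crop1.png",np.hstack(cr))
E
```

```text
slug X [577.2 -14.7 193.3] reproj [23.37 12.31] top px [256.4 215.5] side px [260.2 137.7] [ 548.2   -6.5 1105.3  689.2   89.9] [606.1 -18.   54.8  29.1  78.5]
gold X [461.9   1.1  10.1] reproj [0.2  0.12] top px [254.  248.4] side px [203. 198.] [461.4   1.1  41.2  41.9  22.5] [462.2   1.5  53.   65.   24.2]
fan X [615.4 -20.    8.4] reproj [0.08 0.05] top px [261.6 187.1] side px [262.8 196.3] [615.4 -20.   56.   56.   34.6] [615.6 -19.3  62.3  61.2  35.1]
ring X [ 672.4 -224.8   14. ] reproj [0.27 0.19] top px [341.7 163.8] side px [306.1 249.9] [ 671.7 -224.3   63.3   62.3   47.9] [ 673.5 -223.3   67.6   62.7   43.6]
chip X [463.6 229.2  20.6] reproj [0.14 0.07] top px [161.2 248.9] side px [193.8 143.6] [463.4 229.3  35.4  34.3  78.2] [463.8 229.3  39.7  35.8  79.2]
frame X [ 441.8 -200.9   23.2] reproj [1.88 1.27] top px [336.7 257.5] side px [205.9 253.9] [ 437.6 -200.4   67.2   68.1    9.8] [ 453.5 -203.1   95.9   94.6    9.2]
biggold X [390.3  71.3   7.3] reproj [0.76 0.44] top px [225.8 278.7] side px [173.5 184.8] [388.6  71.5  53.9  54.4  67.1] [390.1  78.   87.1  65.   68.3]
green X [ 437.5 -199.8   16.2] reproj [0.23 0.16] top px [335.8 257.5] side px [203. 256.] [ 438.  -199.7  138.8  119.    10. ] [ 439.  -196.6  139.5  120.7    9.9]
blue X [466.1 230.   13.4] reproj [1.29 0.69] top px [161.6 249. ] side px [195.4 145.4] [463.4 230.1  78.4  98.7  77.7] [471.3 232.9  82.3  84.3  77.7]
hub X [615.5 -20.3   9.1] reproj [0.2  0.12] top px [261.7 187.2] side px [262.9 196.2] [615.1 -20.5  26.   26.9  89.2] [616.  -20.   28.5  26.7  44.7]
```

View pics/crop1.png

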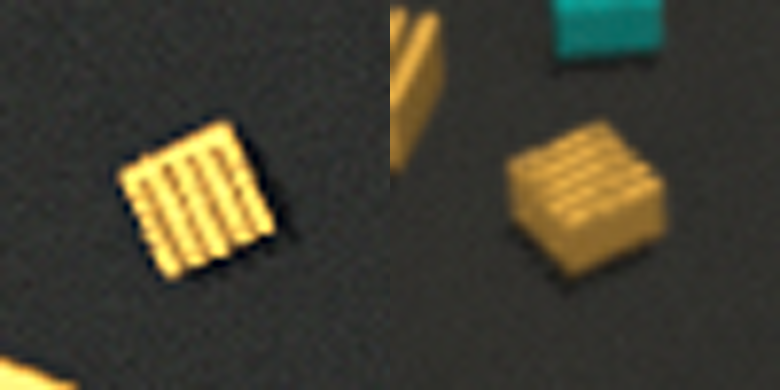

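The close crop shows a square, five-finned gold sink at native top pixel (254,248) and side pixel (203,198). It is clearly smaller than the large gold one and separate from the turquoise one, so the choice stands. Next I measure the slug and check the reach of the planned poses.

```bash
cat > arm.py <<'E'
import numpy as np
from workcell import *
def down(deg):
    a=np.radians(deg); c,s=np.cos(a),np.sin(a); return np.array([[-s,c,0],[c,s,0],[0,0,-1.]])
E
python3 - <<'E'
from vis import *; from arm import *; import pickle
d=pickle.load(open("c0.pkl","rb")); t,s=d["top"],d["side"]
lo,hi=HSV["slug"]; H=[]
for c,(u,v) in((t,(162,170)),(s,(260,138))):
    w=14;S=8; im=cv2.resize(c["image"][v-w:v+w,u-w:u+w],None,fx=S,fy=S,interpolation=cv2.INTER_CUBIC)
    m=cv2.inRange(cv2.cvtColor(im,cv2.COLOR_RGB2HSV),lo,hi); k=max(cv2.findContours(m,0,1)[0],key=cv2.contourArea)
    H.append((cv2.convexHull(k).reshape(-1,2)+.5)/S-.5+[u-w,v-w])
X=tri(t,cen(H[0]),s,cen(H[1])); print("slug",(X*1000).round(1),[cen(h).round(1) for h in H],rect(t,H[0],.012),rect(s,H[1],.012))
for n,h,px in(("slug",.012,cen(H[0])),("gold",.011,(254,248.4)),("fan",.007,(261.6,187.1)),("ring",.010,(341.7,163.8)),("chip",.024,(161.2,248.9)),("green",.022,(335.8,257.5)),("frame",.032,(336.7,257.5)),("blue",.02,(161.6,249.))):
    print(n,(plane(t,[px],h)[0]*1000).round(1))
for n,x,y,A in(("slug",.60,.25,(0,45,90,135)),("board",.438,-.199,(10,55,100,145)),("ring",.672,-.225,(0,45,90,135)),("fan",.615,-.02,(35,125)),("gold",.462,.001,(112.5,22.5)),("chip",.463,.228,(77.7,167.7))):
    if n=="slug": x,y=X[:2]
    for a in A:
        for b in(a,a-180):
            q=[inverse_kinematics([x,y,z],down(b)) for z in(.02,.15)]
            print(n,b,[None if k is None else np.round(k,2)[[0,1,2,3,5]].tolist() for k in q])
E
```

```text
slug [662.8 235.2  12.3] [array([161.3, 169.5]), array([260. , 137.4])] [664.2 234.8  39.8  36.5  78.6] [662.3 235.4  70.2  37.7  77.4]
slug [663.5 235.2  12. ]
gold [461.4   1.   11. ]
fan [615.4 -20.1   7. ]
ring [ 672.4 -225.5   10. ]
chip [463.2 228.3  24. ]
green [ 437.2 -198.5   22. ]
frame [ 437.5 -198.6   32. ]
blue [462.9 228.4  20. ]
slug 0 [[0.57, 0.72, -0.02, 0.0, 2.57], [0.57, 0.59, 0.09, 0.0, 2.57]]
slug -180 [[0.57, 0.72, -0.02, 0.0, -0.57], [0.57, 0.59, 0.09, 0.0, -0.57]]
slug 45 [[0.57, 0.72, -0.02, 0.0, -2.93], [0.57, 0.59, 0.09, 0.0, -2.93]]
slug -135 [[0.57, 0.72, -0.02, 0.0, 0.22], [0.57, 0.59, 0.09, 0.0, 0.22]]
slug 90 [[0.57, 0.72, -0.02, 0.0, -2.14], [0.57, 0.59, 0.09, 0.0, -2.14]]
slug -90 [[0.57, 0.72, -0.02, 0.0, 1.0], [0.57, 0.59, 0.09, 0.0, 1.0]]
slug 135 [[0.57, 0.72, -0.02, 0.0, -1.36], [0.57, 0.59, 0.09, 0.0, -1.36]]
slug -45 [[0.57, 0.72, -0.02, 0.0, 1.79], [0.57, 0.59, 0.09, 0.0, 1.79]]
board 10 [[-0.09, 0.46, -0.61, -0.0, -2.88], [-0.09, 0.25, -0.48, 0.0, -2.88]]
board -170 [[-0.09, 0.46, -0.61, 0.0, 0.26], [-0.09, 0.25, -0.48, 0.0, 0.26]]
board 55 
[... 1194 characters left out ...]
3, 0.61, -0.27, 0.0, -1.19], [0.23, 0.45, -0.15, 0.0, -1.19]]
fan -55 [[0.23, 0.61, -0.27, 0.0, 1.95], [0.23, 0.45, -0.15, 0.0, 1.95]]
gold 112.5 [[0.36, 0.44, -0.65, -0.0, -1.53], [0.36, 0.22, -0.52, 0.0, -1.53]]
gold -67.5 [[0.36, 0.44, -0.65, 0.0, 1.61], [0.36, 0.22, -0.52, 0.0, 1.61]]
gold 22.5 [None, None]
gold -157.5 [[0.36, 0.44, -0.65, 0.0, 0.04], [0.36, 0.22, -0.52, 0.0, 0.04]]
chip 77.7 [[0.77, 0.5, -0.52, -0.0, -2.56], [0.77, 0.3, -0.4, 0.0, -2.56]]
chip -102.3 [[0.77, 0.5, -0.52, 0.0, 0.58], [0.77, 0.3, -0.4, 0.0, 0.58]]
chip 167.7 [[0.77, 0.5, -0.52, 0.0, -0.99], [0.77, 0.3, -0.4, 0.0, -0.99]]
chip -12.300000000000011 [[0.77, 0.5, -0.52, 0.0, 2.15], [0.77, 0.3, -0.4, 0.0, 2.15]]
```

The slug's centre is at about (663,235,12) mm, so all heights agree with the text to a few mm. I pick up the slug.

```bash
python3 - <<'E'
from arm import *
c0=read_clock()
R=down(-180); p=[.6632,.2352]
move_pose([*p,.12],R); command_gripper(.06,40)
servo_line([*p,.031],rate=.12)
command_gripper(0.0,40); print("w",read_width(),read_grasp_force(),read_clock()-c0)
command_gripper(.045); 
servo_line([*p,.031],down(-90),rate=.1); command_gripper(0,50); print("w",read_width(),read_position(),read_clock()-c0)
servo_line([*p,.13],rate=.2); print(read_wrist_force(),read_width(),read_clock())
b=[.4375,-.1985]
move_pose([*b,.13],down(-170)); print(read_clock())
camera_=__import__('vis'); import cv2
for n in("top","side"): cv2.imwrite(f"pics/h_{n}.png",camera(n)["image"][...,::-1])
E
python3 -c "
import cv2,numpy as np
a=cv2.imread('pics/h_side.png')[170:320,120:310];b=cv2.imread('pics/h_top.png')[170:320,250:440]
cv2.imwrite('pics/v4.png',cv2.resize(np.hstack([a,b]),None,fx=2.1,fy=2.1,interpolation=2))"
```

```text
w 0.029065292952055045 39.980329131379904 4.9750000000000005
w 0.029046377446118852 [0.66343059 0.23534232 0.03135522] 7.275
[ 0.05599561 -0.72510288 -2.10540856] 0.028864169941004197 8.0167
9.8
```

View pics/v4.png

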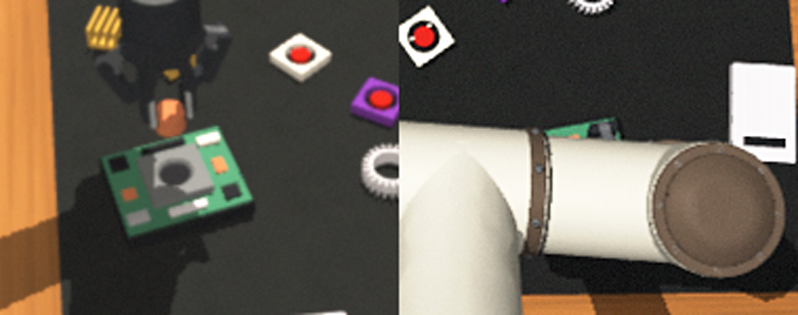

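The slug is held between the fingers (side crop 168,118) above the board, and the bore is clear at (175,175). I lower it.

Run:
```python
from arm import *
b=[.4375,-.1985]
servo_line([*b,.072],rate=.1)
s=servo_line([*b,.050],rate=.02,f_stop=5); P=read_position(); print(s,(P*1000).round(1),read_wrist_force().round(1),"slug bottom",P[2]-.0314,read_clock())
```

```text
True [ 437.8 -198.6   56.3] [ 1.2 -1.1 -0.3] slug bottom 0.024916730055169964 11.4
```

Run:
```python
from arm import *
P=read_position(); 
command_gripper(.055); servo_line([*P[:2],.10],rate=.12); command_gripper(0,60)
b=[.4375,-.1985]
servo_line([*b,.075],rate=.1)
s=servo_line([*b,.059],rate=.015,f_stop=18); P=read_position(); print(s,(P*1000).round(1),read_wrist_force().round(1),"top",P[2]-.019)
sleep(.2); P=read_position(); print((P*1000).round(1),read_wrist_force().round(1))
servo_line([*b,.13],rate=.15)
p=[.6724,-.2255]; move_pose([*p,.12],down(-180)); print(read_clock())
import cv2
a=[camera(n)["image"][...,::-1] for n in("top","side")]
cv2.imwrite("pics/v5.png",cv2.hconcat([cv2.resize(a[0][215:300,290:380],(400,378),interpolation=2),cv2.resize(a[1][215:300,155:245],(400,378),interpolation=2)]))
```

```text
True [ 437.7 -198.6   65.1] [-0.8  0.4  4. ] top 0.04608219243598406
[ 437.7 -198.6   65.1] [-1.4 -0.9  5.4]
15.725
```

View pics/v5.png

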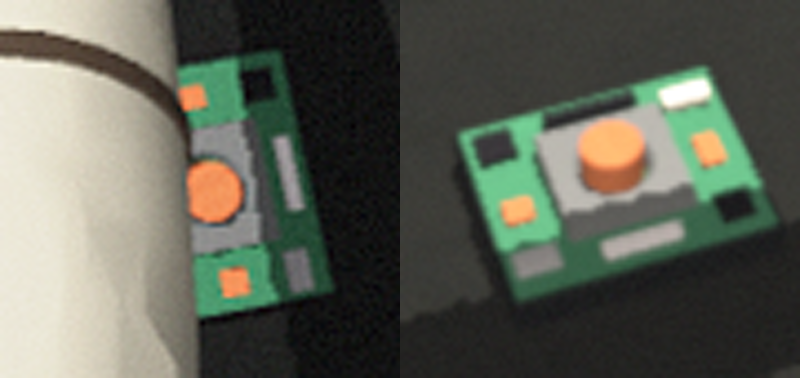

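The slug stands upright and low in the frame at (612,155) in the side crop. Its top is at 46.1 mm, so it is home. The ring is next.

Run:
```python
from arm import *
p=[.6724,-.2255]
command_gripper(.085,30); servo_line([*p,.0215],rate=.12)
command_gripper(0,30); print("w",read_width(),read_grasp_force()); z0=read_position()[2]
servo_line([*p,.12],rate=.2); print(read_wrist_force().round(2),read_width())
b=[.4377,-.1986]
move_pose([*b,.12],down(-170)); servo_line([*b,z0+.032+.006],rate=.1)
s=servo_line([*b,z0+.032-.004],rate=.015,f_stop=3); P=read_position(); print(s,(P*1000).round(1),"ring z",P[2]-z0,read_wrist_force().round(1))
command_gripper(.085); servo_line([*b,.14],rate=.15)
p=[.6154,-.0201]; move_pose([*p,.12],down(-145.4)); print(read_clock())
import cv2
a=[camera(n)["image"][...,::-1] for n in("top","side")]
cv2.imwrite("pics/v6.png",cv2.hconcat([cv2.resize(a[0][215:300,290:380],(400,378),interpolation=2),cv2.resize(a[1][215:300,155:245],(400,378),interpolation=2)]))
```

```text
w 0.05994991262521761 31.85155636165291
[ 0.26 -0.64 -1.27] 0.059665819338775905
True [ 437.9 -198.6   55. ] ring z 0.03194252619488248 [0.2 0.  3.8]
22.8417
```

View pics/v6.png

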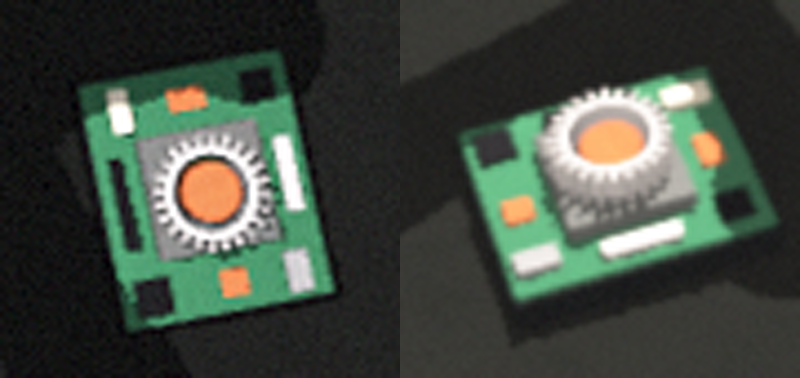

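The ring lies flat and centred around the slug at (212,192) in the top crop and (605,140) in the side crop. The fan is next, then the gold sink.

Run:
```python
from arm import *; import cv2
p=[.6154,-.0201]
command_gripper(.075,30); servo_line([*p,.0205],rate=.12)
command_gripper(0,30); print("w",read_width(),read_grasp_force()); z0=read_position()[2]
servo_line([*p,.14],rate=.2); print(read_wrist_force().round(2),read_width())
b=[.4377,-.1986]
move_pose([*b,.14],down(-170)); servo_line([*b,z0+.052+.006],rate=.1)
s=servo_line([*b,z0+.052-.004],rate=.015,f_stop=3); P=read_position(); print(s,(P*1000).round(1),"fan z",P[2]-z0,read_wrist_force().round(1))
command_gripper(.075); servo_line([*b,.16],rate=.15)
p=[.4614,.001]; move_pose([*p,.12],down(112.5)); print(read_clock())
a=[camera(n)["image"][...,::-1] for n in("top","side")]
cv2.imwrite("pics/v7.png",cv2.hconcat([cv2.resize(a[0][215:300,290:380],(400,378),interpolation=2),cv2.resize(a[1][215:300,155:245],(400,378),interpolation=2)]))
```

```text
w 0.05099225514725607 32.69645950756967
[ 0.2   1.11 -1.24] 0.05063988959353847
True [ 437.9 -198.6   73.6] fan z 0.05195395740162889 [-0.7  0.6  4.2]
30.1583
```

View pics/v7.png

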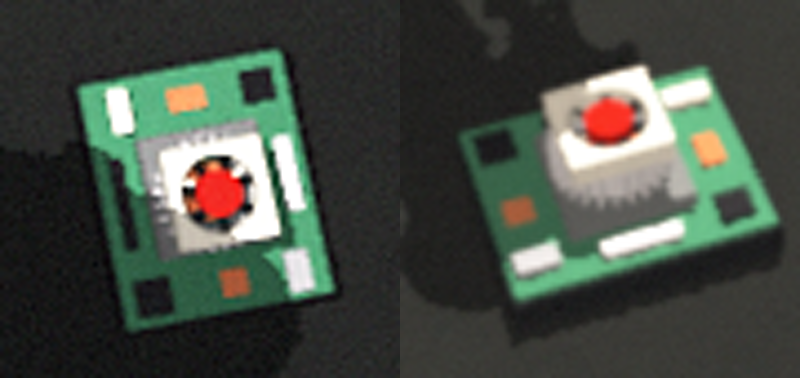

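The fan lies flat and square on the ring. Its hub is at (219,192) in the top crop, where the parallax of its height puts it. Now the gold sink.

Run:
```python
from arm import *; import cv2
p=[.4614,.001]
command_gripper(.06,30); servo_line([*p,.0255],rate=.12)
command_gripper(0,30); print("w",read_width(),read_grasp_force()); z0=read_position()[2]
servo_line([*p,.12],rate=.2); print(read_wrist_force().round(2),read_width())
b=[.4632,.2284]
move_pose([*b,.12],down(167.7)); servo_line([*b,z0+.024+.006],rate=.1)
s=servo_line([*b,z0+.024-.004],rate=.015,f_stop=3); P=read_position(); print(s,(P*1000).round(1),"sink z",P[2]-z0,read_wrist_force().round(1))
command_gripper(.06); servo_line([*b,.14],rate=.15)
move_pose([.205,-.59,.25],down(-150)); print(read_clock())
a=[camera(n)["image"][...,::-1] for n in("top","side")]
cv2.imwrite("pics/v8.png",cv2.hconcat([cv2.resize(a[0][205:290,115:205],(400,378),interpolation=2),cv2.resize(a[1][115:200,170:260],(400,378),interpolation=2)]))
cv2.imwrite("pics/v9.png",cv2.resize(a[0],(800,600),interpolation=2))
```

```text
w 0.03557243670927602 31.16625487804413
[ 0.36 -0.35 -0.75] 0.03556908035715864
True [463.3 228.6  50.4] sink z 0.02403109852235144 [ 0.1 -0.   5. ]
38.7833
```

View pics/v8.png

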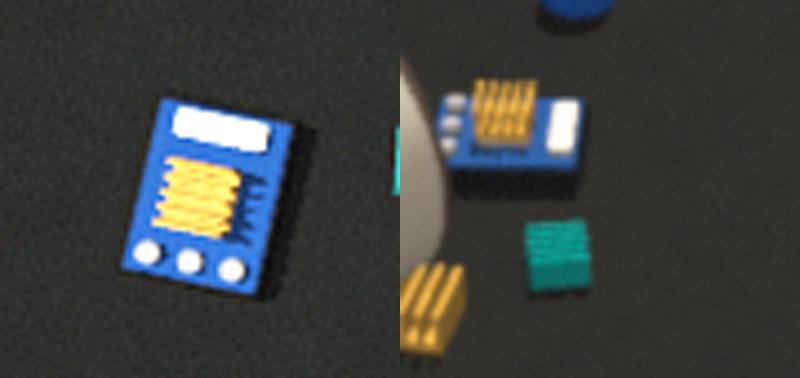

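View pics/v9.png

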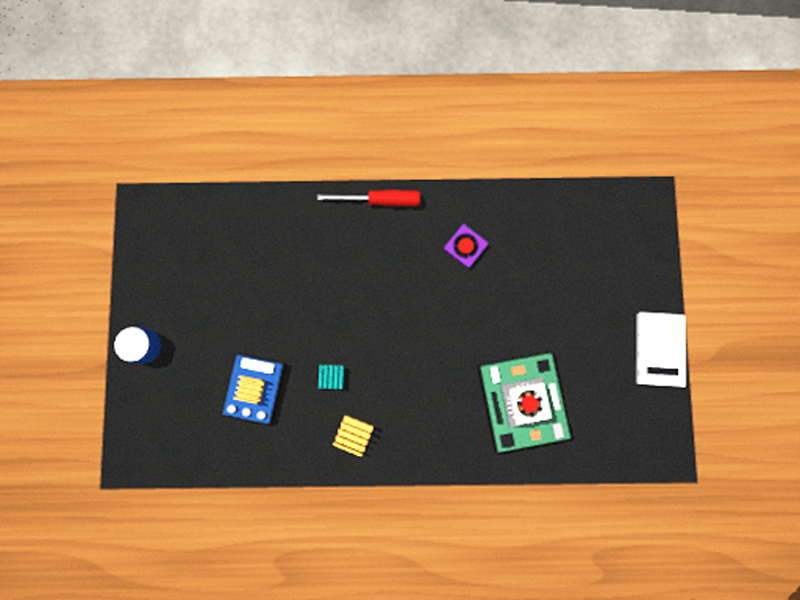

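The gold sink sits centred and square on the chip at (198,197) in the crop. The wide view shows the fan stack at (530,404), with the tin, screwdriver, drive and look-alikes where they were. I hand in.

```bash
python3 -c "
from workcell import *
print(sign_off(),read_clock())"
```

```text
the job is handed in; nothing more can be done
the job is handed in; nothing more can be done
```

The job is handed in at about 39 s of the 115 s: the slug is pressed home, the ring and fan are stacked on it, and the gold sink is on the chip. The last pictures show all parts let go and the drive, screwdriver and tin unmoved; the judge's verdict was not shown.

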